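# Fit up two square tubes for tacking

## Robot

A 6-joint arm with a two-finger parallel gripper is mounted at the origin on a cart in front of the work surface, level with it; the furniture and walls round the work are solid. World frame = base frame: x ahead of the robot, y to its left, z up, the work surface at z = 0. Lengths are in m, angles in rad, forces in N, time in s.
With the tool pointing down it reaches from about 0.425 to 0.925 m from the base axis. Payload 12.5 kg.
Tool frame: the origin (TCP) lies at the very end of the fingers, on their centre line; the grasp point (between the pads) lies 19 mm behind it (ctrl.tcp_to_grasp is the distance from the TCP to the grasp point, in m); z points along the fingers, y is the line along which they close (so a half turn about z gives the same grasp; the last joint's range is limited). The gripper opens to 85 mm and grips with 20 to 120 N. Pads are 22 mm wide; open, the fingers measure 114 mm over their backs; the gripper's body (76 mm by 85 mm) begins 54 mm behind the grasp point. The pads swing forward as they close: fully open they stand 13 mm farther back than shut.
Start: joints at [-1.408, 0.491, 1.559, -0, 1.092, -0.106], TCP at [0.166, -0.603, 0.231] pointing down, gripper open.
Joint ranges: [-3.1, 3.1], [-0.84, 2.19], [0.05, 2.79], [-1.13, 4.28], [0.06, 2.93], [-2.69, 2.69]. Speed limits (rad/s): [2.22, 2.22, 2.79, 3.14, 3.14, 3.14].

## Interface

Orientations are given as a 3x3 rotation matrix whose columns are the frame's x, y, z axes.
In Python, from station import ctrl, cams gives the robot as it stands.
- The arm moves only by the shell command python3 -m handwheel 'ROWS' [FORCE]. ROWS is a JSON list of rows, 1 to 8 of them, each of 7 numbers: the finger opening in m, then dx, dy, dz in shares of the most that a row can go, 1 being 50 mm, then a rotation vector rx, ry, rz in shares of 2 rad (1.0 is 2 rad); each row shifts and turns the commanded pose from where the row before left it, along the tool's axes as they then stand; what a row does not reach is not made up. A row lasts 1/10 s, in which the tool goes at most 0.05 m and 0.15 rad, less where a joint would pass 70% of its speed; a pose out of reach is approached as far as the arm can. The fingers move at their own pace and stop on an object; FORCE is the grip in N (left out, the last holds). Time passes only in rows, so rows that do not move let the fingers close. It prints the time, the measured TCP pose, the force, the opening and the grip force at its end. Shift and turn numbers lie between -1 and 1, and a call with a number outside is refused. Input that does not fit is refused with a message, and nothing moves.
- ctrl.get_state(): the state, without advancing time (a new reading comes with each control period).
- cams.capture(name): name is "scene" or "top" or "wrist"; returns a dict with "frame" (480x640x3 uint8, red, green, blue), "fx", "fy", "cx", "cy" (pixels), "rvec" (rotation vector, rad) and "tvec" (3), from world to camera coordinates, as OpenCV has them; the wrist camera has in their place "T_tool_cam" (4x4, takes a point from camera to tool coordinates, whose origin is the TCP and whose axes are the flange's). Camera axes: x right, y down, z forward; pixel columns grow to the right and rows downward; lengths in m; the calibration is good to about 2 mm. A picture is of the moment at which its call begins: read the wrist's pose just before it. There is no depth.
- ctrl.sign_off(): hands the job in; it is judged then, once.
The state is a dict: "t": time; "qpos": joint angles; "dq": joint speeds; "tau": joint torques, N m; "ee_pos": TCP position; "tcp_rot": TCP orientation; "wrist_force": force on the tool from outside, world axes, zero at the start; "ft_torque": the same for the moment, N m; "finger_gap": finger opening in m; "finger_force": force on a finger pad.
Only numpy, scipy, OpenCV 4.12 (cv2) and the standard library are available. Lean on these libraries where they do the work, as an engineer would, in place of code of your own. Each camera call takes 0.05 s, during which the arm holds its last target. There are 200 camera calls.

## Task

Line up the two equal square tubes for welding: push the loose second tube flat against the long fence of the blue squaring stop, behind the first tube, then slide it along the fence so that it butts end to end against the first tube and drives that hard against the end stop. Only push gently with the fingertips from outside, never taking a tube between the fingers or lifting it, and leave the other things where they lie.

Things in the scene. Friction and masses are not known exactly. Their poses are not given: they have to be found in the camera images.
- squaring_stop: blue steel L-shaped stop, fixed; place and yaw vary. Origin: inside corner, at worktop level; z up. Fence: from the corner along -y for 260 mm, working face x = 0 (facing -x), 32 mm high; 43 mm deep behind it, the rear a flange with screw heads 15 mm high. End stop: block at y = 0 to 25 mm, x = -62 to 0 mm, 30 mm high (37 with screw heads), working face y = 0 (facing -y).
- first_tube: grey steel square tube offcut, 38 x 38 mm section, 85 mm long, about 0.3 kg, loose, lying along the fence with its side at the fence face and its end a gap (12 to 30 mm) short of the end stop. Origin: centre of its underside; y along the tube, z up.
- second_tube: second grey steel square tube offcut of the same size and weight, loose on the worktop on the -x side of the fence, askew by up to 0.35 rad, farther from the end stop than the first tube, with free fence straight ahead of it. Origin: centre of its underside; y along the tube, z up.
- short_offcut: bystander: short grey square tube offcut, 32 x 32 x 48 mm long, beyond the end stop. Origin: centre of its underside
- marker: bystander: white paint marker with yellow cap, 137 mm long, 19 mm thick, behind the fence. Origin: centre of its underside
- coupon: bystander: grey steel coupon with a weld bead, 50 x 50 x 13 mm, on the robot's side of the first tube. Origin: centre of its underside
- bolt: bystander: zinc hex bolt, 59 mm long, 22 mm head, past the open end of the fence. Origin: centre of its underside

How it is judged:
At the end, for the whole second after the job is handed in: Both tubes lie flat on the worktop, at rest, each with its side within 3.5 mm of the fence face and parallel to it within 0.05 rad; the first tube's end within 3 mm of the end stop, the second butted on behind it, its centre within 132.5 mm of the end stop's face (gaps add up to at most 5 mm) (x of first_tube in the frame of squaring_stop between -0.0225 and -0.015 m and y of first_tube in the frame of squaring_stop between -0.0455 and -0.038 m and x of second_tube in the frame of squaring_stop between -0.0225 and -0.015 m and y of second_tube in the frame of squaring_stop between -0.1325 and -0.123 m and angle between the y axis of each of first_tube, second_tube and the y axis of squaring_stop, either way round below 0.05 rad and height (world z) of each of first_tube, second_tube below 0.004 m and angle between each of first_tube, second_tube's own z axis and vertical below 0.05 rad and linear speed of each of first_tube, second_tube below 0.01 m/s); the robot touches nothing.
It fails at once if a tube is lifted off the worktop (over 10 mm) or tipped (over 0.2 rad) (height (world z) of any of first_tube, second_tube above 0.01 m or angle between any of first_tube, second_tube's own z axis and vertical above 0.2 rad).
It fails at once if a tube is taken between the fingers (the point between the finger pads comes inside its outline) ((x of the grasp point in the frame of first_tube between -0.016 and 0.016 m and y of the grasp point in the frame of first_tube between -0.039 and 0.039 m and z of the grasp point in the frame of first_tube below 0.045 m) or (x of the grasp point in the frame of second_tube between -0.016 and 0.016 m and y of the grasp point in the frame of second_tube between -0.039 and 0.039 m and z of the grasp point in the frame of second_tube below 0.045 m)).
It fails at once if the fingers ram a tube with more than 60 N (contact force between the fingers and first_tube above 60 N or contact force between the fingers and second_tube above 60 N).
It fails at once if a bystander is displaced by more than 15 mm (distance of any of short_offcut, marker, coupon, bolt from where it was at the start of the episode above 0.015 m).
It also fails if it takes over 38 s, if anything falls off the work surface, if the arm or the gripper's body presses on something with over 40 N, if the wrist force passes 120 N, or if a joint passes its speed limit or range.

## Working session

There is one attempt and no reset: what is moved stays moved. The work goes in short steps, Python scripts to look and compute and a shell command to move; the robot and the scene stay as the last step left them, time stands still between calls to the robot, and variables do not carry over. Pictures are saved under pics/ and viewed, at most 10 in all, crops included, and the job is handed in when it is done.

```bash
mkdir -p pics
python3 - <<'E'
from station import ctrl,cams
import cv2,pickle
s=ctrl.get_state();print(s['t'],s['ee_pos'],s['tcp_rot'].tolist() if hasattr(s['tcp_rot'],'tolist') else s['tcp_rot'],s['finger_gap'])
d={}
for n in("top","scene","wrist"):
    c=cams.capture(n);d[n]=c;cv2.imwrite(f"pics/{n}0.png",c["frame"][...,::-1]);print(n,{k:v for k,v in c.items() if k!="frame"})
pickle.dump(d,open("c0.pkl","wb"))
E
```

```text
0.0 [ 0.1659627  -0.60231987  0.23070414] [[0.964086646175089, 0.26558784292773807, -0.00019067212685650457], [0.26558788417579454, -0.9640859741054616, 0.001144688668531069], [0.00012019107114382124, -0.0011542192661019488, -0.9999993266657694]] 0.08547529918087517
top {'fx': 545.4058400399521, 'fy': 545.4058400399521, 'cx': 319.73029853188655, 'cy': 241.68034006659104, 'rvec': array([ 2.18264777, -2.12299283,  0.07000812]), 'tvec': array([-0.00540324,  0.61498908,  0.97574141])}
scene {'fx': 521.4430557269651, 'fy': 521.4430557269651, 'cx': 319.92122345098227, 'cy': 242.99414628829496, 'rvec': array([ 1.09076749, -2.32346908,  1.08963952]), 'tvec': array([0.42062885, 0.35737477, 0.71959691])}
wrist {'fx': 384.53264501700534, 'fy': 384.53264501700534, 'cx': 316.29983883042854, 'cy': 237.96114111562213, 'T_tool_cam': array([[ 1.43881042e-04, -9.52059489e-01, -3.05912912e-01,
         7.77939438e-02],
       [ 9.99999931e-01,  2.41692349e-04, -2.81859507e-04,
        -1.37472795e-03],
       [ 3.42283828e-04, -3.05912850e-01,  9.52059458e-01,
        -1.43622879e-01],
       [ 0.00000000e+00,  0.00000000e+00,  0.00000000e+00,
         1.00000000e+00]])}
```

View pics/top0.png

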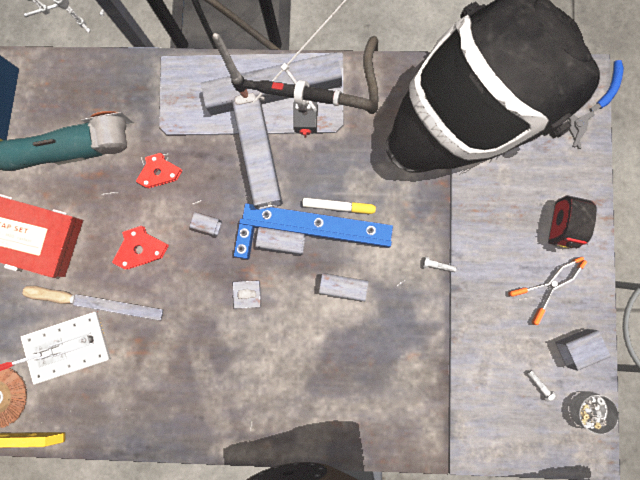

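View pics/scene0.png

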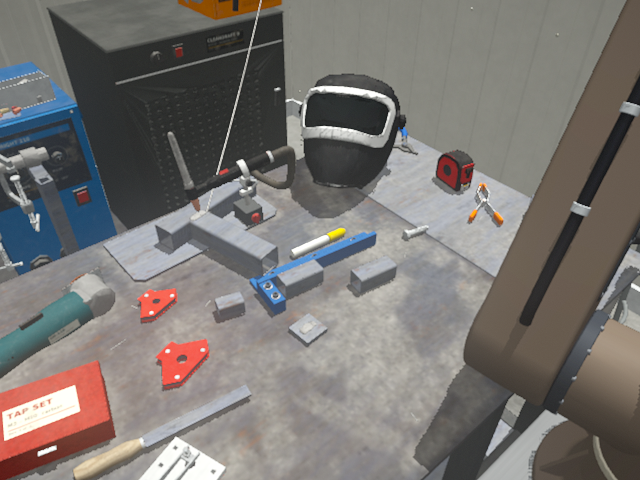

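The top view shows the blue L (fence from about (245,212) to (391,238), end stop about (243,240)). The first tube is at about (280,242), the second at about (342,287) and the coupon at about (246,294). The scene view shows the same things with the fence and both tubes near (300,275) and (373,274). I'll enlarge both.

Run:
```python
import cv2,pickle,numpy as np
d=pickle.load(open("c0.pkl","rb"))
for n,(x0,y0,x1,y1) in dict(top=(225,195,401,315),scene=(240,220,400,340)).items():
    im=d[n]["frame"][y0:y1,x0:x1,::-1]; k=4.5 if n=="top" else 5
    im=cv2.resize(im,None,fx=k,fy=k,interpolation=cv2.INTER_CUBIC)
    im=cv2.convertScaleAbs(im,alpha=1.3)
    for x in range(x0-x0%20+20,x1,20): cv2.line(im,(int((x-x0)*k),0),(int((x-x0)*k),6),(0,255,255),1);cv2.putText(im,str(x),(int((x-x0)*k),16),0,.4,(0,255,255),1)
    for y in range(y0-y0%20+20,y1,20): cv2.line(im,(0,int((y-y0)*k)),(6,int((y-y0)*k)),(0,255,255),1);cv2.putText(im,str(y),(8,int((y-y0)*k)),0,.4,(0,255,255),1)
    cv2.imwrite(f"pics/{n}crop.png",im)
    h=cv2.cvtColor(d[n]["frame"],cv2.COLOR_RGB2HSV); m=cv2.inRange(h,(100,130,60),(120,255,255))
    m[:190]=0; m[330:]=0; m[:,:200]=0; m[:,420:]=0
    cs,_=cv2.findContours(m,0,2); c=max(cs,key=cv2.contourArea); print(n,cv2.contourArea(c),cv2.approxPolyDP(c,2,True)[:,0].tolist())
```

```text
top 3391.0 [[234, 255], [248, 257], [253, 225], [387, 246], [390, 245], [392, 227], [270, 207], [258, 210], [252, 205], [245, 204], [243, 218], [239, 222]]
scene 890.0 [[375, 233], [359, 234], [350, 242], [349, 238], [316, 252], [317, 255], [312, 258], [311, 254], [273, 269], [275, 272], [269, 276], [268, 273], [250, 280], [256, 288], [257, 282], [274, 304], [284, 298], [269, 279]]
```

View pics/topcrop.png

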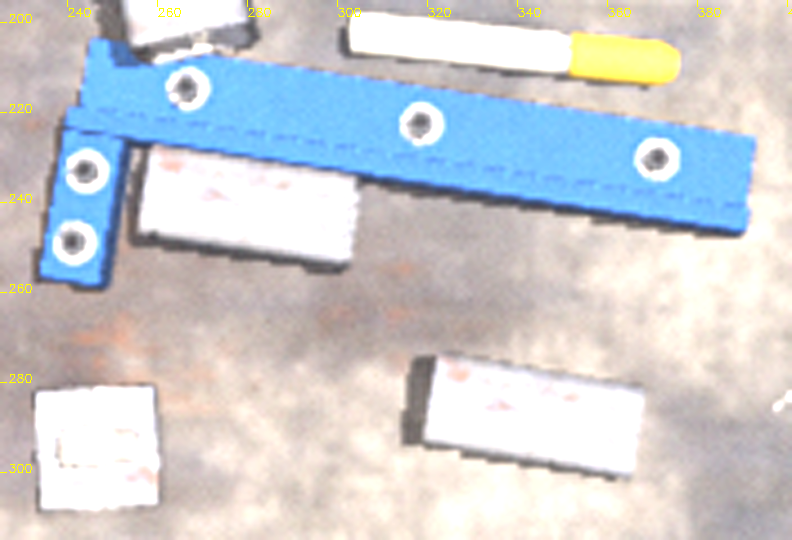

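View pics/scenecrop.png

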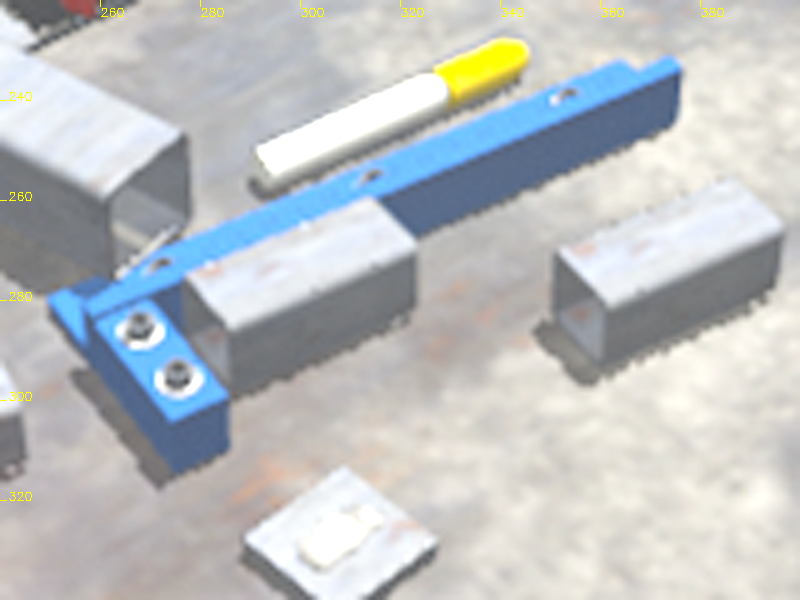

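In the crops the corners are clear. In the top view the second tube's upper face has corners at (322,274), (368,281), (365,300.5) and (319,293); in the scene view they are at (351,270), (397,266), (362,281) and (387,256). I'll triangulate these.

```bash
cat > h.py <<'E'
import cv2,pickle,numpy as np
d=pickle.load(open("c0.pkl","rb"))
def K(c): return np.array([[c["fx"],0,c["cx"]],[0,c["fy"],c["cy"]],[0,0,1]])
def P(c): return K(c)@np.c_[cv2.Rodrigues(c["rvec"])[0],c["tvec"]]
def tri(a,b):
    X=cv2.triangulatePoints(P(d["top"]),P(d["scene"]),np.array(a,float).T,np.array(b,float).T);return (X[:3]/X[3]).T
def ray(c,p,z):
    R=cv2.Rodrigues(c["rvec"])[0];C=-R.T@c["tvec"]
    v=(R.T@np.linalg.inv(K(c))@np.c_[np.array(p,float),np.ones(len(p))].T).T
    return C+v*((z-C[2])/v[:,2])[:,None]
E
python3 - <<'E'
from h import *
np.set_printoptions(precision=4,suppress=True)
t=lambda L:np.array(L)/4.5+[225,195]
s=lambda L:np.array(L)/5+[240,220]
# tube: (near endstop, fence side),(far end,fence side),(far, robot side),(near, robot side)
T1,S1=t([(155,145),(358,177),(348,268),(137,233)]),s([(187,277),(375,200),(416,243),(230,330)])
T2,S2=t([(437,357),(643,388),(632,475),(424,442)]),s([(556,252),(733,180),(783,230),(608,305)])
for n,T,S in(("first",T1,S1),("second",T2,S2)):
    X=tri(T,S);print(n,X,"tri mean",X.mean(0));
    for q in(ray(d["top"],T,.038),ray(d["scene"],S,.038)):
        e=q[0]-q[1]+q[3]-q[2];w=q[0]-q[3]+q[1]-q[2]
        print("  ctr",q.mean(0)[:2],"len",np.linalg.norm(e)/2,"wid",np.linalg.norm(w)/2,"yaw of y",np.arctan2(e[1],e[0]))
# fence top front edge
F=ray(d["top"],t([(128,140),(350,172),(748,234)]),.032);print("fence",F)
e=F[0]-F[-1];print(np.linalg.norm(e),np.arctan2(e[1],e[0]))
E_=ray(d["top"],t([(105,287),(128,140),(38,278)]),.030);print("end",E_, np.linalg.norm(E_[0]-E_[1]))
print("fence far top tri",tri(t([(748,234)]),s([(680,60)])))
print("coupon",ray(d["top"],t([(35,392),(155,387),(158,507),(40,510)]),.013))
for n in("top","scene"):
    c=d[n];print(n,-cv2.Rodrigues(c["rvec"])[0].T@c["tvec"])
E
```

```text
first [[0.6378 0.1231 0.0369]
 [0.6264 0.039  0.037 ]
 [0.5908 0.0436 0.0411]
 [0.6015 0.129  0.0395]] tri mean [0.6141 0.0837 0.0386]
  ctr [0.6141 0.0837] len 0.08603711316973678 wid 0.037125338143505666 yaw of y 1.4362336104621547
  ctr [0.6146 0.0833] len 0.08543215948844451 wid 0.031951766675171585 yaw of y 1.4570840057766905
second [[ 0.5546  0.0053  0.0401]
 [ 0.5433 -0.079   0.0382]
 [ 0.5093 -0.0746  0.0374]
 [ 0.5203  0.0096  0.0397]] tri mean [ 0.5319 -0.0347  0.0389]
  ctr [ 0.5321 -0.0344] len 0.08433453592004714 wid 0.034918607975454694 yaw of y 1.4465461449803014
  ctr [ 0.5323 -0.0355] len 0.08441962217822378 wid 0.03446886556310949 yaw of y 1.4098687402009242
fence [[ 0.6406  0.1356  0.032 ]
 [ 0.6297  0.0434  0.032 ]
 [ 0.6084 -0.1198  0.032 ]]
0.25741453726367386 1.4452351316668366
end [[0.5798 0.1428 0.03  ]
 [0.6409 0.1359 0.03  ]
 [0.5827 0.1707 0.03  ]] 0.06150063501929176
fence far top tri [[ 0.6088 -0.1182  0.0392]]
coupon [[0.5363 0.1731 0.013 ]
 [0.5398 0.123  0.013 ]
 [0.4903 0.1198 0.013 ]
 [0.4876 0.1688 0.013 ]]
top [ 0.5146 -0.0253  1.0319]
scene [0.0268 0.5338 0.7327]
```

Both views agree: tube tops measure 38–39 mm, length 84–86 mm, and the first tube's gap is about 12 mm. In world coordinates the stop corner is about (0.641, 0.136) with its y axis at yaw 1.445. In the stop frame the second tube is at about (-0.086, -0.182), nearly parallel to the fence. I'll turn the tool to match the stop, fingers part open as a two-point pusher.

Units first: shifts go in shares of 50 mm and turns go in shares of 2 rad. So 0.05 m is 1, 0.048 m is 0.96, 0.14 rad is 0.07.

```bash
python3 -m handwheel '[[0.04, 0, 0, 0, 0, 0, 0.07], [0.04, 0, 0, 0, 0, 0, 0.07], [0.04, 0, 0, 0, 0, 0, 0.0575], [0.04, 1, 0, 0, 0, 0, 0], [0.04, 1, 0, 0, 0, 0, 0], [0.04, 1, 0, 0, 0, 0, 0], [0.04, 1, 0, 0, 0, 0, 0], [0.04, 0.96, 0, 0, 0, 0, 0]]' 20
python3 -m handwheel '[[0.04, 0, -0.9, 0, 0, 0, 0], [0.04, 0, -0.9, 0, 0, 0, 0], [0.04, 0, -0.9, 0, 0, 0, 0], [0.04, 0, -0.9, 0, 0, 0, 0], [0.04, 0, -0.9, 0, 0, 0, 0], [0.04, 0, -0.9, 0, 0, 0, 0], [0.04, 0, -0.9, 0, 0, 0, 0], [0.04, 0, 0, 0, 0, 0, 0]]'
```

```text
t: 0.95
ee_pos: [0.4142, -0.6336, 0.2311]
tcp_rot: [[0.992, -0.126, -0.0], [-0.126, -0.992, 0.0], [-0.0, -0.0, -1.0]]
wrist_force: [-1.0, -0.3, -0.2]
finger_gap: 0.0401
finger_force: 0.0
t: 1.75
ee_pos: [0.4518, -0.3169, 0.2316]
tcp_rot: [[0.992, -0.122, -0.001], [-0.122, -0.992, 0.001], [-0.001, -0.001, -1.0]]
wrist_force: [0.1, -0.9, -1.2]
finger_gap: 0.04
finger_force: 0.0
```

In the tool's units: -0.045 m is -0.9, -0.02 m is -0.4.

```bash
python3 -m handwheel '[[0.04, 0, -0.9, 0, 0, 0, 0], [0.04, 0, -0.9, 0, 0, 0, 0], [0.04, 0, -0.9, 0, 0, 0, 0], [0.04, 0, -0.9, 0, 0, 0, 0], [0.04, 0, -0.9, 0, 0, 0, 0], [0.04, 0, -0.9, 0, 0, 0, 0], [0.04, 0, -0.4, 0, 0, 0, 0], [0.04, 0, 0, 0, 0, 0, 0]]'
cat >> h.py <<'E'
def wrist(name):
    from station import ctrl,cams
    s=ctrl.get_state();c=cams.capture("wrist");T=np.eye(4);T[:3,:3]=s["tcp_rot"];T[:3,3]=s["ee_pos"];T=T@c["T_tool_cam"]
    c["rvec"]=cv2.Rodrigues(T[:3,:3].T)[0];c["tvec"]=-T[:3,:3].T@T[:3,3]
    pickle.dump(c,open(name+".pkl","wb"));cv2.imwrite(f"pics/{name}.png",c["frame"][...,::-1]);return c
E
python3 -c "
from h import *;wrist('w1')"
```

```text
t: 2.55
ee_pos: [0.4885, -0.0318, 0.2313]
tcp_rot: [[0.992, -0.123, 0.0], [-0.123, -0.992, 0.0], [0.0, -0.0, -1.0]]
wrist_force: [0.0, 0.1, -0.5]
finger_gap: 0.0402
finger_force: 0.0
```

View pics/w1.png

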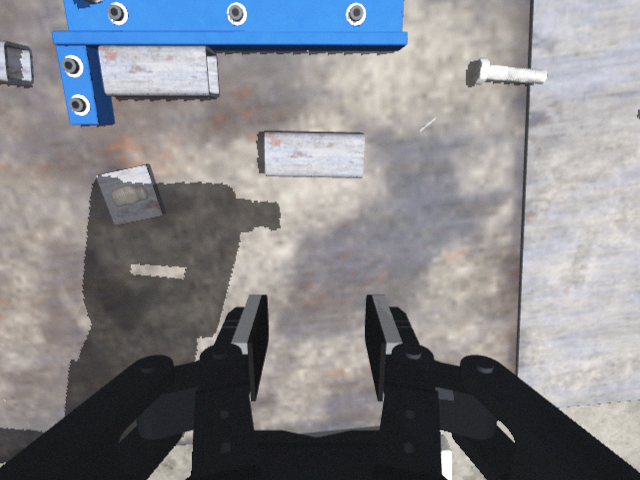

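The wrist view shows the second tube ahead of the fingers with upper-face corners at (265,132), (364,133), (364,178) and (265,177). It is almost parallel to the fence edge running from (100,46) to (406,46). The first tube spans (100,46) to (208,97). This gives a second measurement.

Run:
```python
from h import *
np.set_printoptions(precision=4,suppress=True)
c=pickle.load(open("w1.pkl","rb"))
q=ray(c,[(265,132),(364,133),(364,178),(265,177)],.038)
e=q[0]-q[1]+q[3]-q[2];print("second",q.mean(0),np.linalg.norm(e)/2,np.linalg.norm(q[0]-q[3]),np.arctan2(e[1],e[0]))
f=ray(c,[(100,46.5),(406,46.5)],.032);e=f[0]-f[1];print("fence",f,np.linalg.norm(e),np.arctan2(e[1],e[0]))
q=ray(c,[(103,46),(208,46),(208,97),(104,95)],.038);print("first",q.mean(0),np.linalg.norm(q[0]-q[1]))
# fingertip check: triangulate first/second across top & wrist
A=P(d["top"]);B=P(c);t=lambda L:np.array(L)/4.5+[225,195]
X=cv2.triangulatePoints(A,B,t([(437,357),(643,388),(632,475),(424,442)]).T,np.array([(265,132),(364,133),(364,178),(265,177)],float).T);print((X[:3]/X[3]).T)
m=cv2.inRange(cv2.cvtColor(c["frame"],cv2.COLOR_RGB2HSV),(100,130,60),(120,255,255));cs,_=cv2.findContours(m,0,2);k=max(cs,key=cv2.contourArea);print(cv2.approxPolyDP(k,2,True)[:,0].tolist())
```

```text
second [ 0.5321 -0.0345  0.038 ] 0.08522734401033422 0.038054818457025456 1.4378443729901782
fence [[ 0.6385  0.1268  0.032 ]
 [ 0.6082 -0.1184  0.032 ]] 0.24709369676811166 1.447703008268599
first [0.614  0.0845 0.038 ] 0.083283903483835
[[ 0.5555  0.0059  0.0245]
 [ 0.5448 -0.0787  0.0307]
 [ 0.5095 -0.0739  0.0496]
 [ 0.5202  0.0093  0.0473]]
[[52, 32], [53, 41], [57, 44], [70, 123], [113, 122], [110, 97], [102, 88], [95, 44], [206, 44], [214, 49], [230, 47], [236, 50], [281, 50], [283, 47], [285, 50], [291, 49], [291, 46], [293, 49], [304, 49], [307, 45], [310, 50], [318, 50], [322, 46], [325, 49], [347, 47], [359, 50], [394, 50], [406, 43], [406, 32], [401, 31], [403, 0], [103, 0], [94, 4], [83, 0], [64, 0], [69, 30]]
```

In the tool's units: 0.045 m is 0.9, 0.02 m is 0.4.

```bash
python3 -m handwheel '[[0.04, 0, 0, 0.9, 0, 0, 0], [0.04, 0, 0, 0.9, 0, 0, 0], [0.04, 0, 0, 0.9, 0, 0, 0], [0.04, 0, 0, 0.9, 0, 0, 0], [0.04, 0, 0, 0.4, 0, 0, 0], [0.04, 0, 0, 0.36, 0, 0, 0], [0.04, 0.1, 0, 0, 0, 0, 0], [0.04, 0.06, 0, 0, 0, 0, 0]]'
python3 -m handwheel '[[0.04, 0.08, 0, 0, 0, 0, 0], [0.04, 0.08, 0, 0, 0, 0, 0], [0.04, 0.08, 0, 0, 0, 0, 0], [0.04, 0.08, 0, 0, 0, 0, 0], [0.04, 0.08, 0, 0, 0, 0, 0], [0.04, 0.08, 0, 0, 0, 0, 0]]'
```

```text
t: 3.4
ee_pos: [0.4968, -0.0357, 0.0134]
tcp_rot: [[0.992, -0.127, 0.0], [-0.127, -0.992, -0.0], [0.0, 0.0, -1.0]]
wrist_force: [0.3, -0.7, -0.6]
finger_gap: 0.04
finger_force: 0.0
t: 4.0
ee_pos: [0.5202, -0.0376, 0.0134]
tcp_rot: [[0.992, -0.126, 0.0], [-0.126, -0.992, -0.0], [0.0, 0.0, -1.0]]
wrist_force: [-1.7, -0.7, 1.5]
finger_gap: 0.0399
finger_force: 0.8
```

```bash
python3 -m handwheel '[[0.04, 0.1, 0, 0, 0, 0, 0], [0.04, 0.1, 0, 0, 0, 0, 0], [0.04, 0.1, 0, 0, 0, 0, 0], [0.04, 0.1, 0, 0, 0, 0, 0], [0.04, 0.1, 0, 0, 0, 0, 0], [0.04, 0.1, 0, 0, 0, 0, 0], [0.04, 0.1, 0, 0, 0, 0, 0], [0.04, 0.08, 0, 0, 0, 0, 0]]'
python3 -m handwheel '[[0.04, 0.04, 0, 0, 0, 0, 0], [0.04, 0.02, 0, 0, 0, 0, 0], [0.04, 0.02, 0, 0, 0, 0, 0], [0.04, 0.02, 0, 0, 0, 0, 0], [0.04, 0.02, 0, 0, 0, 0, 0]]'
```

```text
t: 4.8
ee_pos: [0.5591, -0.0426, 0.0133]
tcp_rot: [[0.992, -0.126, 0.0], [-0.126, -0.992, -0.0], [0.0, 0.0, -1.0]]
wrist_force: [-1.3, 0.3, 1.0]
finger_gap: 0.0397
finger_force: 0.8
t: 5.3
ee_pos: [0.5646, -0.0433, 0.0133]
tcp_rot: [[0.992, -0.126, -0.0], [-0.126, -0.992, -0.0], [-0.0, 0.0, -1.0]]
wrist_force: [-1.1, -0.6, -1.0]
finger_gap: 0.0402
finger_force: 0.5
```

In the tool's units: 0.001 m is 0.02.

```bash
python3 -m handwheel '[[0.04, 0.02, 0, 0, 0, 0, 0], [0.04, 0.02, 0, 0, 0, 0, 0], [0.04, 0.02, 0, 0, 0, 0, 0]]'
python3 -m handwheel '[[0.04, 0.02, 0, 0, 0, 0, 0], [0.04, 0.01, 0, 0, 0, 0, 0]]'
```

```text
t: 5.6
ee_pos: [0.5676, -0.0437, 0.0133]
tcp_rot: [[0.992, -0.126, 0.0], [-0.126, -0.992, -0.0], [0.0, 0.0, -1.0]]
wrist_force: [-1.5, 0.9, 0.2]
finger_gap: 0.0399
finger_force: 0.5
t: 5.8
ee_pos: [0.5692, -0.0439, 0.0133]
tcp_rot: [[0.992, -0.126, 0.0], [-0.126, -0.992, -0.0], [0.0, 0.0, -1.0]]
wrist_force: [-1.3, -0.1, 1.1]
finger_gap: 0.0399
finger_force: 0.5
```

In the tool's units: 0.001 m is 0.02, 0.0005 m is 0.01.

```bash
for i in 1; do python3 -m handwheel '[[0.04, 0.02, 0, 0, 0, 0, 0], [0.04, 0.01, 0, 0, 0, 0, 0]]'; done
python3 -m handwheel '[[0.04, 0.01, 0, 0, 0, 0, 0], [0.04, 0.01, 0, 0, 0, 0, 0]]'
```

```text
t: 6.0
ee_pos: [0.5705, -0.0441, 0.0132]
tcp_rot: [[0.992, -0.126, -0.0], [-0.126, -0.992, -0.0], [-0.0, 0.0, -1.0]]
wrist_force: [-3.1, 1.1, 0.9]
finger_gap: 0.04
finger_force: 1.4
t: 6.2
ee_pos: [0.5705, -0.0441, 0.0132]
tcp_rot: [[0.992, -0.126, -0.002], [-0.126, -0.992, 0.0], [-0.002, 0.0, -1.0]]
wrist_force: [-8.3, -0.5, 5.5]
finger_gap: 0.04
finger_force: 4.1
```

```bash
python3 -c "
from h import *;c=wrist('w2');cv2.imwrite('pics/w2c.png',cv2.resize(c['frame'][60:360,120:520,::-1],None,fx=2,fy=2,interpolation=2))"
```

```text
(no output)
```

View pics/w2c.png

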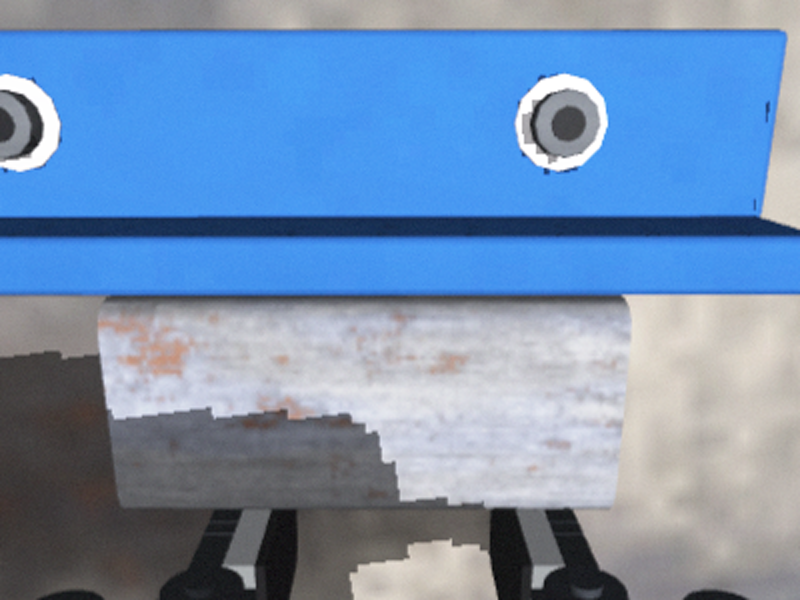

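The picture shows the second tube flat along the fence's front edge (crop row about 295, columns 105–630), with both fingertips on its near side; the tube end is at crop column about 630. Next: back off, close the fingers, and go round low to the tube's open end. The bolt stays about 40 mm clear.

In the tool's units: 0.02 m is 0.4, -0.01 m is -0.2.

```bash
python3 -m handwheel '[[0.04, -0.1, 0, 0, 0, 0, 0], [0.04, -0.2, 0, 0, 0, 0, 0], [0.04, -0.2, 0, 0, 0, 0, 0], [0, 0, 0.4, 0, 0, 0, 0], [0, 0, 0.4, 0, 0, 0, 0], [0, 0, 0.4, 0, 0, 0, 0], [0, 0, 0.24, 0, 0, 0, 0], [0, 0, 0, 0, 0, 0, 0]]'
python3 -c "
from h import *
c=wrist('w3');cv2.imwrite('pics/w3c.png',c['frame'][...,::-1])
np.set_printoptions(precision=4,suppress=True)
w=pickle.load(open('w2.pkl','rb'));f=lambda x,y:(x/2+120,y/2+60)
print(ray(w,[f(105,300),f(630,300),f(617,507),f(120,507)],.038),ray(w,[f(0,295),f(795,295)],.032))"
```

```text
t: 7.05
ee_pos: [0.5373, -0.1135, 0.0134]
tcp_rot: [[0.992, -0.128, 0.0], [-0.128, -0.992, -0.0], [0.0, 0.0, -1.0]]
wrist_force: [0.1, 0.2, -0.5]
finger_gap: -0.0001
finger_force: 0.0
[[ 0.6245 -0.0039  0.038 ]
 [ 0.614  -0.0864  0.038 ]
 [ 0.5774 -0.083   0.038 ]
 [ 0.5882  0.0024  0.038 ]] [[ 0.6263  0.0157  0.032 ]
 [ 0.6098 -0.1153  0.032 ]]
```

View pics/w3c.png

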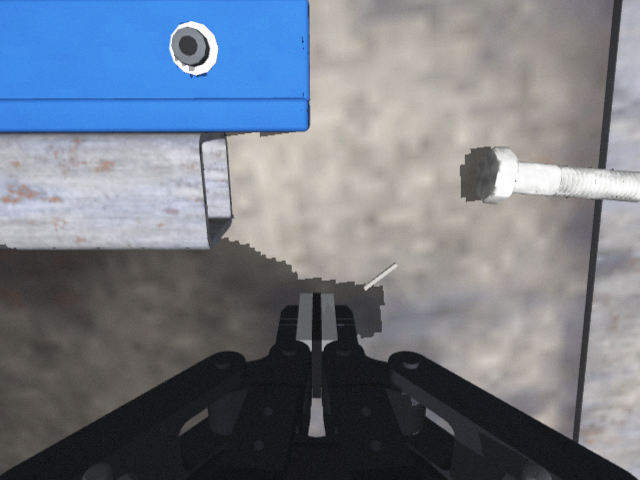

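The picture shows the closed fingers at about (318,295), below and behind the tube's open end at columns 205–230. The bolt head at (490,175) is well clear. I'll move in behind the end, then push along the fence.

In the tool's units: 0.02 m is 0.4, -0.005 m is -0.1.

```bash
python3 -m handwheel '[[0, 0.3, 0, 0, 0, 0, 0], [0, 0.4, 0, 0, 0, 0, 0], [0, 0.4, 0, 0, 0, 0, 0], [0, 0, -0.1, 0, 0, 0, 0], [0, 0, -0.1, 0, 0, 0, 0], [0, 0, -0.08, 0, 0, 0, 0], [0, 0, -0.06, 0, 0, 0, 0], [0, 0, -0.06, 0, 0, 0, 0]]'
python3 -m handwheel '[[0, 0, -0.06, 0, 0, 0, 0], [0, 0, -0.06, 0, 0, 0, 0], [0, 0, -0.06, 0, 0, 0, 0], [0, 0, -0.06, 0, 0, 0, 0], [0, 0, -0.06, 0, 0, 0, 0], [0, 0, -0.06, 0, 0, 0, 0]]'
```

```text
t: 7.9
ee_pos: [0.5944, -0.0991, 0.0134]
tcp_rot: [[0.992, -0.126, -0.0], [-0.126, -0.992, -0.0], [-0.0, 0.0, -1.0]]
wrist_force: [-0.6, -2.7, 1.0]
finger_gap: 0.0002
finger_force: 1.3
t: 8.5
ee_pos: [0.597, -0.0815, 0.0133]
tcp_rot: [[0.992, -0.126, -0.0], [-0.126, -0.992, -0.0], [-0.0, 0.0, -1.0]]
wrist_force: [-1.5, -1.8, 1.2]
finger_gap: 0.0001
finger_force: 1.0
```

```bash
python3 -m handwheel '[[0, 0, -0.08, 0, 0, 0, 0], [0, 0, -0.08, 0, 0, 0, 0], [0, 0, -0.08, 0, 0, 0, 0], [0, 0, -0.08, 0, 0, 0, 0], [0, 0, -0.08, 0, 0, 0, 0], [0, 0, -0.06, 0, 0, 0, 0]]'
python3 -m handwheel '[[0, 0, -0.04, 0, 0, 0, 0], [0, 0, -0.04, 0, 0, 0, 0], [0, 0, -0.04, 0, 0, 0, 0], [0, 0, -0.04, 0, 0, 0, 0]]'
```

```text
t: 9.1
ee_pos: [0.5999, -0.0584, 0.0132]
tcp_rot: [[0.992, -0.126, 0.0], [-0.126, -0.992, -0.0], [0.0, 0.0, -1.0]]
wrist_force: [-1.5, -1.7, -0.6]
finger_gap: -0.0001
finger_force: 0.8
t: 9.5
ee_pos: [0.6009, -0.051, 0.0133]
tcp_rot: [[0.992, -0.126, -0.0], [-0.126, -0.992, -0.0], [0.0, 0.0, -1.0]]
wrist_force: [-1.7, -1.7, -0.7]
finger_gap: -0.0001
finger_force: 1.4
```

In the tool's units: -0.001 m is -0.02.

```bash
python3 -m handwheel '[[0, 0, -0.02, 0, 0, 0, 0], [0, 0, -0.02, 0, 0, 0, 0], [0, 0, -0.02, 0, 0, 0, 0], [0, 0, -0.02, 0, 0, 0, 0]]'
python3 -m handwheel '[[0, 0, -0.01, 0, 0, 0, 0], [0, 0, -0.01, 0, 0, 0, 0]]'
python3 -m handwheel '[[0, 0, -0.01, 0, 0, 0, 0], [0, 0, -0.01, 0, 0, 0, 0]]'
```

```text
t: 9.9
ee_pos: [0.6014, -0.047, 0.0133]
tcp_rot: [[0.992, -0.126, -0.0], [-0.126, -0.992, -0.0], [0.0, 0.0, -1.0]]
wrist_force: [-0.8, -2.3, -0.4]
finger_gap: -0.0001
finger_force: 1.4
t: 10.1
ee_pos: [0.6015, -0.046, 0.0133]
tcp_rot: [[0.992, -0.126, 0.0], [-0.126, -0.992, -0.0], [0.0, 0.0, -1.0]]
wrist_force: [-1.6, -2.4, -0.2]
finger_gap: 0.0004
finger_force: 1.4
t: 10.3
ee_pos: [0.6017, -0.045, 0.0133]
tcp_rot: [[0.992, -0.126, -0.0], [-0.126, -0.992, -0.0], [0.0, 0.0, -1.0]]
wrist_force: [-0.9, -3.4, 0.4]
finger_gap: 0.0
finger_force: 1.4
```

```bash
python3 -m handwheel '[[0, 0, -0.01, 0, 0, 0, 0], [0, 0, -0.01, 0, 0, 0, 0]]'
python3 -m handwheel '[[0, 0, -0.01, 0, 0, 0, 0], [0, 0, -0.01, 0, 0, 0, 0]]'
python3 - <<'E'
from h import *
c=wrist('w4');m=cv2.resize(c['frame'][0:300,0:400,::-1],None,fx=2,fy=2,interpolation=2);cv2.imwrite('pics/w4c.png',m)
E
```

```text
t: 10.5
ee_pos: [0.6018, -0.044, 0.0133]
tcp_rot: [[0.992, -0.126, -0.0], [-0.126, -0.992, -0.0], [-0.0, 0.0, -1.0]]
wrist_force: [-1.1, -3.0, 0.5]
finger_gap: 0.0002
finger_force: 1.4
t: 10.7
ee_pos: [0.6019, -0.0429, 0.0133]
tcp_rot: [[0.992, -0.126, -0.0], [-0.126, -0.992, -0.0], [-0.0, 0.0, -1.0]]
wrist_force: [-2.0, -1.9, -0.4]
finger_gap: -0.0001
finger_force: 1.4
```

View pics/w4c.png

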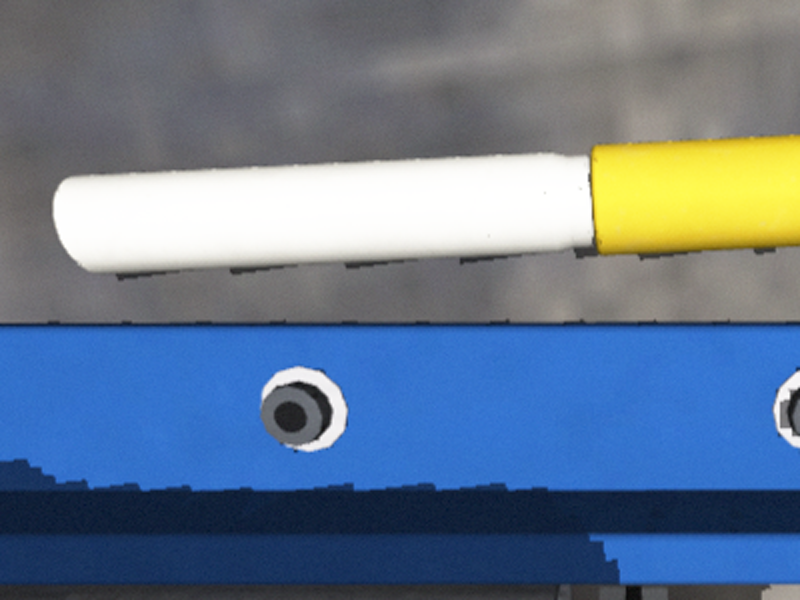

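This close, the wrist view shows only the fence and marker, so the force will have to tell. I'll keep nudging.

In the tool's units: -0.0005 m is -0.01.

```bash
python3 -m handwheel '[[0, 0, -0.01, 0, 0, 0, 0], [0, 0, -0.01, 0, 0, 0, 0]]'
python3 -m handwheel '[[0, 0, -0.01, 0, 0, 0, 0], [0, 0, -0.01, 0, 0, 0, 0]]'
```

```text
t: 10.95
ee_pos: [0.6021, -0.0422, 0.0133]
tcp_rot: [[0.992, -0.126, 0.0], [-0.126, -0.992, -0.0], [0.0, 0.0, -1.0]]
wrist_force: [-2.9, -7.4, -0.1]
finger_gap: -0.0
finger_force: 4.1
t: 11.15
ee_pos: [0.602, -0.042, 0.0133]
tcp_rot: [[0.992, -0.126, -0.0], [-0.126, -0.992, -0.001], [-0.0, 0.001, -1.0]]
wrist_force: [-4.1, -14.8, 1.6]
finger_gap: 0.0
finger_force: 7.4
```

Run:
```python
from h import *
from station import cams
c=cams.capture("top");pickle.dump(c,open("t5.pkl","wb"));s=cams.capture("scene");pickle.dump(s,open("s5.pkl","wb"))
a=cv2.resize(c['frame'][200:270,230:390,::-1],(800,350),interpolation=2)
b=cv2.resize(s['frame'][230:320,240:400,::-1],(440,248),interpolation=2)
o=np.zeros((600,800,3),np.uint8);o[:350]=a;o[352:,:440]=b;cv2.imwrite('pics/m5.png',cv2.convertScaleAbs(o,alpha=1.3))
```

```text
(no output)
```

View pics/m5.png

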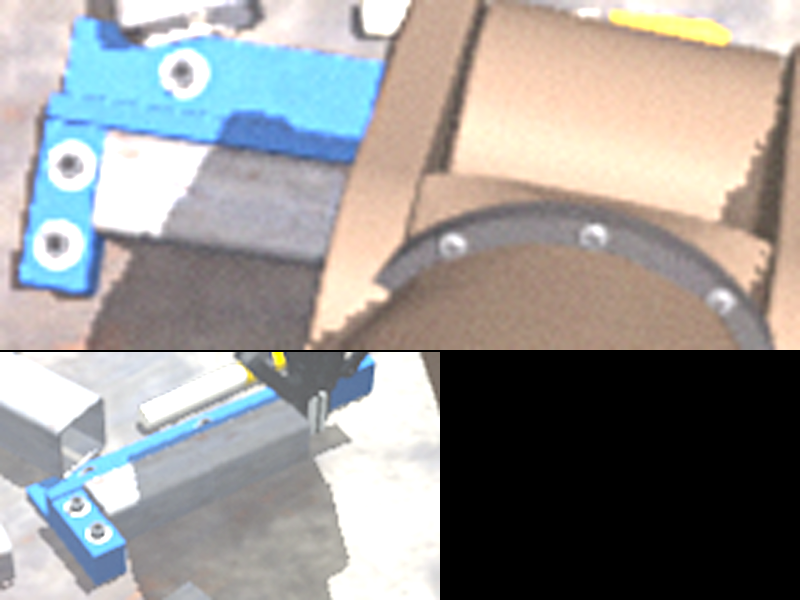

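The force has risen to 15 N, and the picture shows the first tube against the end stop with the second butted behind it in one continuous run. I'll back off, rise and check.

In the tool's units: -0.045 m is -0.9, -0.03 m is -0.6.

```bash
python3 -m handwheel '[[0, 0, 0.1, 0, 0, 0, 0], [0, 0, 0.3, 0, 0, 0, 0], [0, 0, 0, -0.6, 0, 0, 0], [0, 0, 0, -0.9, 0, 0, 0], [0, 0, 0, -0.9, 0, 0, 0], [0, -0.4, 0, -0.9, 0, 0, 0], [0, -0.6, -0.6, -0.6, 0, 0, 0], [0, -0.8, -0.6, 0, 0, 0, 0]]'
python3 -m handwheel '[[0, -0.4, -0.4, 0, 0, 0, 0], [0, 0, 0, 0, 0, 0, 0], [0, 0, 0, 0, 0, 0, 0]]'
python3 - <<'E'
from h import *
c=wrist('w6')
cv2.imwrite('pics/w6c.png',cv2.resize(c['frame'][0:240,60:460,::-1],None,fx=2,fy=2,interpolation=2))
E
```

```text
t: 12.05
ee_pos: [0.5202, 0.0082, 0.2108]
tcp_rot: [[0.992, -0.128, 0.008], [-0.128, -0.992, -0.001], [0.008, -0.0, -1.0]]
wrist_force: [0.9, 1.5, -0.5]
finger_gap: 0.0001
finger_force: 0.0
t: 12.35
ee_pos: [0.5019, 0.0309, 0.2076]
tcp_rot: [[0.992, -0.125, 0.001], [-0.125, -0.992, -0.0], [0.001, -0.0, -1.0]]
wrist_force: [-0.8, -0.3, 0.2]
finger_gap: 0.0002
finger_force: 0.0
```

View pics/w6c.png

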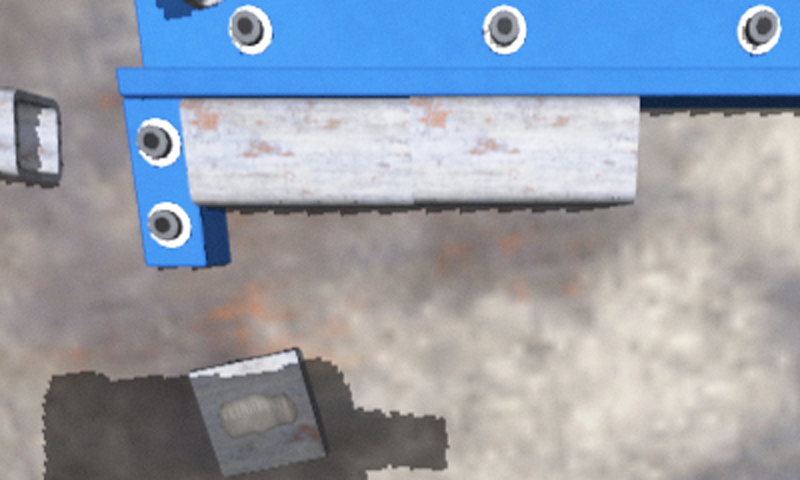

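The picture shows both tubes in line along the fence: upper edge on the blue at row 97, first tube columns 182–411, second 411–639, and the first's end against the end stop. I'll check the numbers.

Run:
```python
from h import *
np.set_printoptions(precision=4,suppress=True)
c=pickle.load(open("w6.pkl","rb"));f=lambda L:np.array(L)/2+[60,0]
q=ray(c,f([(182,98),(639,97),(635,202),(192,205),(412,204)]),.038);print(q)
F=ray(c,f([(182,96),(790,95)]),.032);y=F[0]-F[1];y/=np.linalg.norm(y);x=np.array([y[1],-y[0],0])
print("yaw",np.arctan2(y[1],y[0]),"len",np.linalg.norm(q[0]-q[1]),np.linalg.norm(q[3]-q[2]))
print("lower edges x from fence",[(p-F[0])@x for p in q[[3,4,2]]])
E=ray(c,f([(205,265),(181,98)]),.030);print("end face y",[(p-q[0])@y for p in E],"tube ends",[(p-q[0])@y for p in q])
```

```text
[[ 0.6399  0.1379  0.038 ]
 [ 0.6191 -0.0297  0.038 ]
 [ 0.5828 -0.0255  0.038 ]
 [ 0.603   0.1436  0.038 ]
 [ 0.5928  0.0596  0.038 ]]
yaw 1.4469657424532225 len 0.16893684038009862 0.17027998319329132
lower edges x from fence [np.float64(-0.038902256358279375), np.float64(-0.03866247149622819), np.float64(-0.038062478932696986)]
end face y [np.float64(0.0019375630364429882), np.float64(0.003500576075822548)] tube ends [np.float64(0.0), np.float64(-0.1689368197225519), np.float64(-0.1691794693828011), np.float64(0.0010984430139130306), np.float64(-0.083511692138225)]
```

Total length is 169–170 mm, so the butt joint is closed. The outer sides lie 38–39 mm from the fence, so both tubes are flush, and the end stop took the 15 N push. I'm handing in.

```bash
python3 -c "
from station import ctrl
print(ctrl.sign_off())"
```

```text
the job is handed in; nothing more can be done
None
```

Handed in after about 12.5 s of the 38 s: by my last wrist-camera check both tubes were flush along the fence and butted end to end (169–170 mm overall), with the first driven against the end stop at about 15 N; the hand-in returned no verdict.

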